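Feed a wax ring tube to the stop and hold it for the saw

TASK

Get the slicing jig ready for the next saw cut: first move the slice left lying on the jig's bed over to the steel tray with the other slices, then lay the wax tube, flat side down, on the bed, closed up along the fence with its end against the length stop. Finish holding it there for the saw: with the fingertips give it one firm diagonal push, into the fence and down on the bed at once, on the long part of the tube well clear of the saw slot, and end the program while still pushing. Do not shift the stop, and leave the other things where they are.

Things in the scene. Friction and masses are not known exactly. Their poses are not given: they have to be found in the camera images.
- jig: The slicing jig, screwed to a 26 mm plywood board on the table. Origin: centre of its underside, on the board. x points from its open front to its fence, y along the fence towards the stop end, z up. Bed: pale wood, 100 (x) by 160 (y) mm, its top at z = 14 mm. Fence: brown wood along the far side, 160 long, 16 thick, its face at x = +34 mm, rising 34 mm above the bed (z = 14 to 48 mm).
- jig_bed: The bed board of the jig (same frame as the jig): flat top at z = 14 mm; varnished, the wax slides on it with a friction of about 0.25, as on the fence. Pushing down on the tube makes the bed hold back part of the push into the fence, so lean the push well towards the fence (the wrist force shows it).
- jig_fence: The fence of the jig (same frame as the jig): flat face at x = +34 mm looking to -x.
- seat_corner (a point): Point on the line where bed and fence meet, at the jig's y = 0; axes as the jig's. A seated tube lies with its origin at x = -13.5 mm, z = 0 from here.
- saw_slot (a point): Foot of the 2 mm saw slot in the fence, where fence and bed meet (jig y = +45 mm); axes as the jig's. The saw passes here across the bed; the tube's long part lies on the -y side.
- stop_face (a point): Length stop: aluminium block with dark knurled screw, on the fence 12 to 23 mm past the saw slot (varies). Point: where its flat face (looking to jig -y) meets fence and bed; axes as the jig's. The face reaches 28 mm out from the fence (x = -28 to 0), 40 mm up; block 14 mm thick in y; screw top 53 mm over the bed. It is clamped and slips only above about 60 N.
- wax_tube: The stock: dark green wax ring tube with one flat side, 95 mm long along its y, 27 wide (x), 27 high, with a 16 mm bore. Section: straight sides up to 13.5 mm, then a half round of radius 13.5 mm round an axis 13.5 mm above the flat. About 60 g. Origin: centre of the flat underside. It starts flat down on the board, to the right of the jig. Either end may meet the stop.
- cut_slice: The slice from the last cut: same section as the tube, 15 mm long along its y, 27 wide, 27 high. Origin: centre of its flat underside. It starts flat down on the bed, in the tube's way, its origin 22 to 32 mm from the fence face.
- slice_tray: Flat dented steel tray, 105 (x) by 150 (y) by 7 mm, fixed on the board to the left of the jig, top at z = 7 mm. Origin: centre of its underside. Two finished slices stand at its +y end (y = 40 to 60 mm); the -y half is free.
- slice_b: Finished slice on the tray, 27 x 15 x 27 mm, origin at the centre of its flat underside.
- slice_c: Finished slice on the tray, 27 x 13 x 27 mm, origin at the centre of its flat underside.
- loupe: Black eye loupe, 36 mm across, 27 high, standing at the right front corner of the board; origin at the centre of its underside.
- scraper: Scraper with orange wooden handle, 150 mm long, 22 high, lying along the front of the board; origin at the centre of its underside.
- brass_weight: Brass weight with knob, 33 mm across, 44 high, at the right end of the board; origin at the centre of its underside.
- wax_block: Green wax block, 34 x 52 x 18 mm, on the table behind the right end of the board; origin at the centre of its underside.

How it is judged (in metres and radians):
On the way, in this order (a step that is already met when the one before it is completed fails the run):
1. the slice stands or lies on the steel tray, let go (x of cut_slice in the frame of slice_tray between -0.05 and 0.05 m and y of cut_slice in the frame of slice_tray between -0.072 and 0.072 m and z of cut_slice in the frame of slice_tray between 0.003 and 0.03 m and linear speed of cut_slice below 0.03 m/s and contact force between cut_slice and slice_tray above 0.03 N and contact force between cut_slice and the arm below 0.05 N and contact force between cut_slice and the fingers below 0.05 N), for 0.2 s.
2. the tube lies flat on the bed, along the fence, its end at the stop (angle between wax_tube's own z axis and vertical below 0.08 rad and angle between the y axis of wax_tube and the y axis of jig, either way round below 0.035 rad and x of wax_tube in the frame of seat_corner above -0.0155 m and z of wax_tube in the frame of seat_corner below 0.002 m and y of wax_tube in the frame of stop_face between -0.05 and -0.044 m), for 0.2 s.
At the end, for the whole second after the job is handed in: The slice rests on the tray; the tube lies flat on the bed, within 2 mm of the fence, 2 degrees of parallel and 2.5 mm of the stop; the fingers push it (over 4 N) so that it presses on the fence and on the bed with over 1 N each, the tool at least 20 mm from the slot on the long part's side (all of step 2 and x of cut_slice in the frame of slice_tray between -0.05 and 0.05 m and y of cut_slice in the frame of slice_tray between -0.072 and 0.072 m and z of cut_slice in the frame of slice_tray between 0.003 and 0.03 m and linear speed of cut_slice below 0.03 m/s and contact force between cut_slice and slice_tray above 0.03 N and contact force between wax_tube and jig_fence above 1 N and contact force between wax_tube and jig_bed above 1 N and contact force between the fingers and wax_tube above 4 N and y of the grasp point in the frame of saw_slot below -0.02 m and linear speed of wax_tube below 0.01 m/s); the arm keeps its last pose, push and grip.
It fails at once if the length stop is shifted along the fence by more than 3 mm (distance of stop_face from where it was at the start of the episode above 0.003 m).
It fails at once if one of the finished slices or of the bystanders is moved by more than 25 mm (distance of any of slice_b, slice_c, loupe, scraper, brass_weight, wax_block from where it was at the start of the episode above 0.025 m).
It also fails if it takes over 72 s, if anything falls off the work surface, if the arm or the gripper's body presses on something with over 40 N, if the wrist force passes 120 N, or if a joint passes its speed limit or range.

ROBOT

A 6-joint arm with a two-finger parallel gripper is mounted at the origin on a cart in front of the work surface, level with it; the furniture and walls round the work are solid. World frame = base frame: x ahead of the robot, y to its left, z up, the work surface at z = 0. Lengths are in m, angles in degrees, forces in N, time in s.
With the tool pointing down it reaches from about 0.3 to 1 m from the base axis. Payload 5.1 kg.
Tool frame: the origin (TCP) lies midway between the tips of the shut fingers; the grasp point (between the pads) lies 19 mm behind it (env.tcp_to_grasp is the z of the grasp point in the tool frame, in m); z points along the fingers, y is the line along which they close (so a half turn about z gives the same grasp; the last joint's range is limited). The gripper opens to 95 mm and grips with 3 to 60 N. Pads are 20 mm wide; open, the fingers measure 119 mm over their backs; the gripper's body (75 mm by 180 mm) begins 59 mm behind the grasp point.
Start: joints at [68.148, 7.093, 94.555, -0, 78.352, -4.733], TCP at [0.191, 0.621, 0.215] pointing down, gripper open.
Joint ranges: [-149.61, 149.61], [-58.7, 133.49], [1.44, 155.28], [-77.14, 257.14], [18.33, 153.61], [-166.67, 166.67]. Speed limits (degrees/s): [147.25, 147.25, 180, 180, 180, 180].

INTERFACE

Orientations are given as [roll, pitch, yaw] about the fixed x, y, z axes, in that order (R = Rz(yaw) Ry(pitch) Rx(roll)).
In Python, from rig import sense, viewer, env gives the robot as it stands.
- The arm moves only by the tool servo_tool, never from a script. Its arguments are lists of equal length, an entry for each row: "delta_pos": the shift along the tool's x, y, z in mm, a list of three; "roll": the turn about the tool's z in degrees; "gripper": the opening, from 0 (shut) to 1 (fully open). A call has 1 to 8 rows; each row is the pose to reach, as a shift and turn from the pose commanded when the call began, along the tool's axes at that moment; what a row does not reach only later rows make up. A row lasts 1/12 s, in which the tool goes at most 41.7 mm and 7.16 degrees, less where a joint would pass 70% of its speed; a pose out of reach is approached as far as the arm can. A call with a gripper value outside its range is refused whole. The fingers move at their own pace and stop on an object; "newtons" is the grip in N (left out, the last holds). Time passes only in rows, so rows that repeat a pose let the fingers close. It gives the time, the measured TCP pose, the force, the opening and the grip force at its end, in the units of the state.
- sense(): the state, without advancing time (a new reading comes with each control period).
- viewer.grab_frame(name): name is "scene" or "side" or "wrist"; returns the picture (420x560x3 uint8, red, green, blue); there is no depth.
- viewer.calibration(name): a dict with "fov_y" (degrees; the focal length in pixels is half the picture's height over the tangent of half this angle, whatever the lens; pixels are square), "cx", "cy" (the principal point, pixels), "rvec" (rotation vector, rad) and "tvec" (3), from world to camera coordinates, as OpenCV has them. Camera axes: x right, y down, z forward; pixel columns grow to the right and rows downward; lengths in m; the calibration is good to about 2 mm. A picture is of the moment at which its call begins: read the wrist's pose just before it. calibration takes no time and is no camera call; for the wrist camera it gives the pose at the moment of the call.
- env.finish_job(): hands the job in; it is judged then, once.
The state is a dict: "clock": time; "joints": joint angles; "joint_vel": joint speeds; "tau": joint torques, N m; "ee_pos": TCP position; "tcp_rot": TCP orientation; "ft_force": force on the tool from outside, world axes, zero at the start; "torque": the same for the moment, N m; "finger_gap": opening from 0.0 (shut) to 1.0 (fully open); "grip_force": force on a finger pad.
Only numpy, scipy, OpenCV 4.12 (cv2) and the standard library are available. Lean on these libraries where they do the work, as an engineer would, in place of code of your own. Each camera call takes 0.05 s, during which the arm holds its last target. There are 200 camera calls.

## Working session

There is one attempt and no reset: what is moved stays moved. The work goes in short steps, Python scripts to look and compute and a tool call to move; the robot and the scene stay as the last step left them, time stands still between calls to the robot, and variables do not carry over. Pictures are saved under pics/ and viewed, at most 10 in all, crops included, and the job is handed in when it is done.

Besides the shell and the picture viewer there is one more tool, called after "Call:" in YAML: its name, and indented under it one key for each argument. servo_tool: Moves the arm, as the interface text tells. Its arguments: {"type":"object","properties":{"delta_pos":{"type":"array"},"roll":{"type":"array"},"gripper":{"type":"array"},"newtons":{"type":"number"}},"required":["delta_pos","roll","gripper"]}

```bash
ls; mkdir -p pics; python3 - <<'E'
from rig import sense, viewer, env
import cv2
print(sense()); print(env.tcp_to_grasp)
for n in ["scene","side","wrist"]:
    c=viewer.calibration(n); print(n,c)
    im=viewer.grab_frame(n); cv2.imwrite(f"pics/{n}0.png",im[:,:,::-1])
E
```

```text
pics
{'clock': 0.0, 'joints': array([ 6.81480228e+01,  7.13324881e+00,  9.46318147e+01, -1.75589133e-03,
        7.83503504e+01, -4.73503980e+00]), 'joint_vel': array([ 0.00090104, -0.11028305,  0.0383198 ,  0.09383918,  0.01034543,
       -0.00786222]), 'tau': array([-1.17715426e-03, -4.17610252e+01, -3.59927237e+01,  7.73102953e-02,
        4.90117853e-02, -1.55444632e-04]), 'ee_pos': array([0.19114024, 0.62061143, 0.21341322]), 'tcp_rot': array([-1.79884838e+02, -7.81404365e-03,  1.62883411e+02]), 'ft_force': array([ 0.22628711, -0.0086434 , -0.56334564]), 'torque': array([-0.03726678,  0.03195852,  0.05780283]), 'grip_force': 0.0, 'finger_gap': 0.9994611865249495}
-0.0188
scene {'fov_y': 54.23860487168151, 'cx': 282.3517759167008, 'cy': 201.8469348451879, 'rvec': array([ 1.18029307, -1.93234709,  1.22578003]), 'tvec': array([0.18284092, 0.26011853, 0.57863035])}
side {'fov_y': 48.95814107037492, 'cx': 279.84197804856166, 'cy': 210.11898379710485, 'rvec': array([ 0.66590309, -2.37096637,  1.49940781]), 'tvec': array([0.36219662, 0.19658388, 0.69465239])}
wrist {'fov_y': 66.7626609625724, 'cx': 282.0882363607465, 'cy': 207.81028509934487, 'rvec': array([-2.33743209, -1.72751936, -0.24165001]), 'tvec': array([-0.65027256, -0.03157906,  0.39095875])}
```

```bash
python3 - <<'E'
import cv2,numpy as np
a=cv2.imread('pics/scene0.png');b=cv2.imread('pics/side0.png')
for n,i in(('scene',a),('side',b)):
    cv2.imwrite(f'pics/{n}0_big.png',cv2.resize(i,(800,600),interpolation=cv2.INTER_CUBIC))
E
```

```text
(no output)
```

View pics/scene0_big.png

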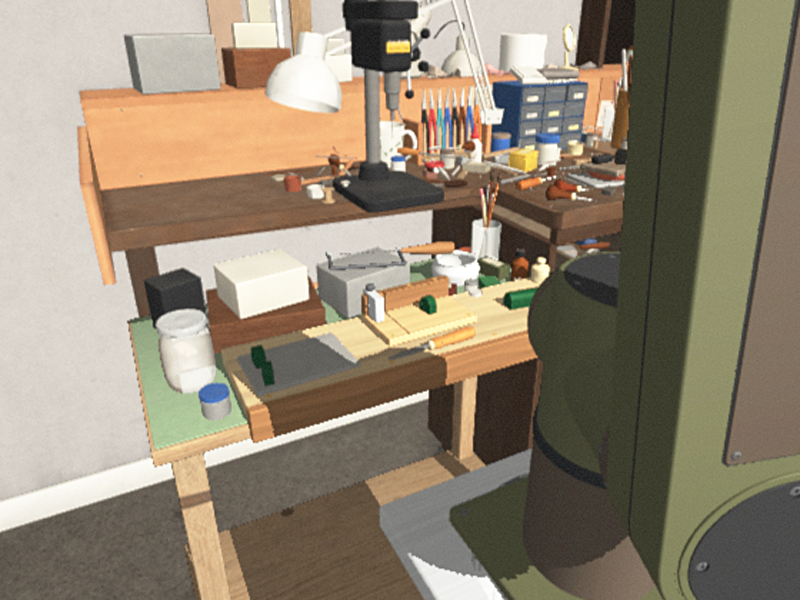

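View pics/side0_big.png

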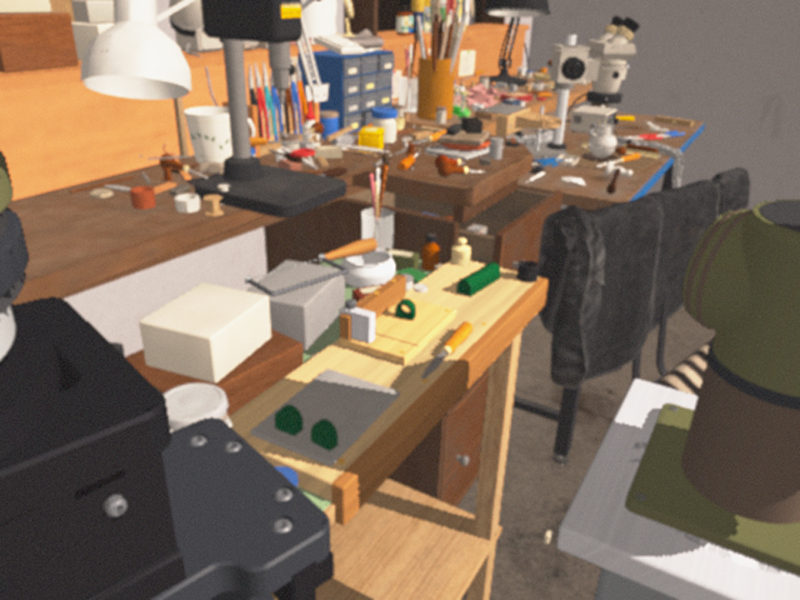

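The scene view shows the jig with its stop at about (375,302), the slice at (428,304), the tube at (520,298) and the tray at (295,362), in 800-wide pixels. The side view shows the slice at (405,309), the tube at (480,279), the tray at (327,417) and the stop at (358,322).

```bash
cat > h.py <<'E'
import numpy as np, cv2
from scipy.spatial.transform import Rotation as Ro
def mat(c,H=420):
    f=H/2/np.tan(np.radians(c["fov_y"])/2)
    return np.array([[f,0,c["cx"]],[0,f,c["cy"]],[0,0,1]]),cv2.Rodrigues(np.array(c["rvec"]))[0],np.array(c["tvec"])
def ray(c,u,v):
    K,R,t=mat(c); d=R.T@np.linalg.inv(K)@[u,v,1]; return -R.T@t,d/np.linalg.norm(d)
def plane(c,u,v,z):
    o,d=ray(c,u,v); return o+d*(z-o[2])/d[2]
def proj(c,P):
    K,R,t=mat(c); return cv2.projectPoints(np.atleast_2d(P).astype(float),R,t,K,None)[0].reshape(-1,2)
def tri(obs):
    A=np.zeros((3,3));b=np.zeros(3);L=[]
    for c,u,v in obs:
        o,d=ray(c,u,v);M=np.eye(3)-np.outer(d,d);A+=M;b+=M@o;L.append((M,o))
    p=np.linalg.solve(A,b);return p,[np.linalg.norm(M@(p-o))*1000 for M,o in L]
E
python3 - <<'E'
from h import *; from rig import viewer
np.set_printoptions(precision=3,suppress=True)
s,d=viewer.calibration("scene"),viewer.calibration("side"); k=.7
for n,a,b in [("slice",(428,304),(405,309)),("traynearcorner?",(355,360),(395,388)),("trayL",(268,390),(338,457)),("stoptop",(371,287),(352,310)),("tubeleft",(507,299),(466,287)),("b",(258,355),(288,420)),("c",(267,373),(323,434)),("weight?",(540,285),(527,270)),("bedfrontleft",(388,341),(405,360)),("scraperorange",(452,338),(457,340))]:
    print(n,*tri([(s,a[0]*k,a[1]*k),(d,b[0]*k,b[1]*k)]))
E
```

```text
slice [ 0.457 -0.074  0.053] [np.float64(0.13157106696988827), np.float64(0.13157106696979118)]
traynearcorner? [0.375 0.09  0.039] [np.float64(0.6918041715285889), np.float64(0.6918041715285761)]
trayL [0.367 0.218 0.032] [np.float64(1.4050786850522443), np.float64(1.4050786850521995)]
stoptop [0.488 0.014 0.084] [np.float64(4.316313695266148), np.float64(4.316313695266249)]
tubeleft [ 0.424 -0.208  0.045] [np.float64(0.7016815241528493), np.float64(0.7016815241529183)]
b [0.436 0.212 0.046] [np.float64(0.9486341799460324), np.float64(0.948634179945927)]
c [0.39  0.211 0.045] [np.float64(0.3744314738096469), np.float64(0.37443147380972724)]
weight? [ 0.324 -0.188  0.11 ] [np.float64(6.014400851103537), np.float64(6.014400851103563)]
bedfrontleft [0.398 0.027 0.04 ] [np.float64(0.6509314937615032), np.float64(0.650931493761545)]
scraperorange [ 0.37  -0.067  0.033] [np.float64(1.222151292649926), np.float64(1.222151292649929)]
```

```bash
python3 - <<'E'
import cv2
cv2.imwrite('pics/wrist0_v.png',cv2.imread('pics/wrist0.png'))
E
```

```text
(no output)
```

View pics/wrist0_v.png

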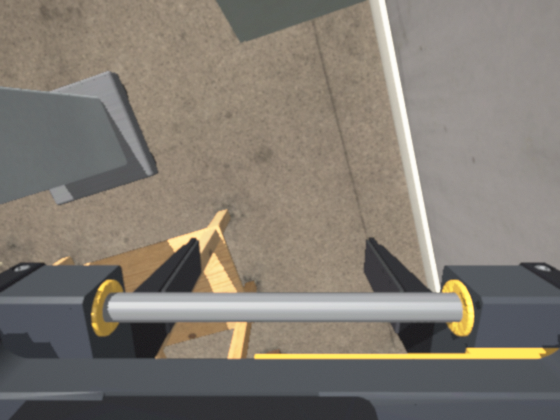

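The wrist view shows only the floor beside the bench, so nothing useful yet. Next I'll work out the camera offset in the tool frame.

```bash
python3 - <<'E'
from h import *; from rig import viewer,sense
np.set_printoptions(precision=3,suppress=True)
s=sense();c=viewer.calibration("wrist");K,R,t=mat(c)
T=Ro.from_euler('xyz',s['tcp_rot'],degrees=True).as_matrix()
print("cam pos in tool",T.T@(-R.T@t-s['ee_pos'])); print("cam axes in tool (cols x,y,z)\n",T.T@R.T)
# delta for target TCP
for tgt in [(.43,-.06,.33)]:
    print("delta tool mm",1000*T.T@(np.array(tgt)-s['ee_pos']))
E
```

```text
cam pos in tool [ 0.078  0.001 -0.17 ]
cam axes in tool (cols x,y,z)
 [[ 0.001 -0.961 -0.276]
 [ 1.     0.001  0.001]
 [-0.001 -0.276  0.961]]
delta tool mm [-428.587 -580.44  -115.465]
```

Call:
servo_tool:
  delta_pos:
    - [-43,-58,-20]
    - [-86,-116,-40]
    - [-129,-174,-60]
    - [-172,-232,-80]
    - [-200,-275,-100]
    - [-225,-310,-115]
    - [-225,-310,-115]
    - [-225,-310,-115]
  roll: [0,0,0,0,0,0,0,0]
  gripper: [1,1,1,1,1,1,1,1]

```text
clock: 0.82
ee_pos: [0.2949, 0.3171, 0.3096]
tcp_rot: [-180.0, 0.0, 162.9]
ft_force: [1.1, 0.2, 0.8]
finger_gap: 0.995
grip_force: 0.0
```

Call:
servo_tool:
  delta_pos:
    - [-25,-33,0]
    - [-50,-66,0]
    - [-75,-99,0]
    - [-100,-132,0]
    - [-125,-165,0]
    - [-150,-200,0]
    - [-180,-240,0]
    - [-204,-270,0]
  roll: [0,0,0,0,0,0,0,0]
  gripper: [1,1,1,1,1,1,1,1]

```text
clock: 1.48
ee_pos: [0.4081, 0.0047, 0.3095]
tcp_rot: [180.0, 0.1, 162.9]
ft_force: [1.4, 1.1, 0.5]
finger_gap: 0.997
grip_force: 0.0
```

Call:
servo_tool:
  delta_pos:
    - [0,0,0]
    - [0,0,0]
    - [0,0,0]
    - [0,0,0]
    - [0,0,0]
    - [0,0,0]
    - [0,0,0]
  roll: [-7,-14,-17,-17,-17,-17,-17]
  gripper: [1,1,1,1,1,1,1]

```text
clock: 2.07
ee_pos: [0.4081, 0.0071, 0.3093]
tcp_rot: [-180.0, -0.0, 179.9]
ft_force: [0.3, 0.6, 0.6]
finger_gap: 0.996
grip_force: 0.0
```

```bash
python3 - <<'E'
from h import *; from rig import viewer,sense
import pickle
s=sense();c=viewer.calibration("wrist");im=viewer.grab_frame("wrist")
pickle.dump((s,c,im),open('w1.pkl','wb'));cv2.imwrite('pics/w1.png',cv2.resize(im[:,:,::-1],(800,600),interpolation=cv2.INTER_CUBIC))
print(s['clock'],s['ee_pos'],s['tcp_rot'],s['joints'],s['ft_force'])
E
```

```text
2.0667 [0.40811803 0.00713754 0.30933762] [-1.79998479e+02 -2.68493599e-03  1.79868860e+02] [-6.54231090e+00 -2.75844302e+01  1.15742511e+02 -1.81265470e-03
  9.18444177e+01 -9.64112290e+01] [0.26546935 0.56292121 0.61002259]
```

View pics/w1.png

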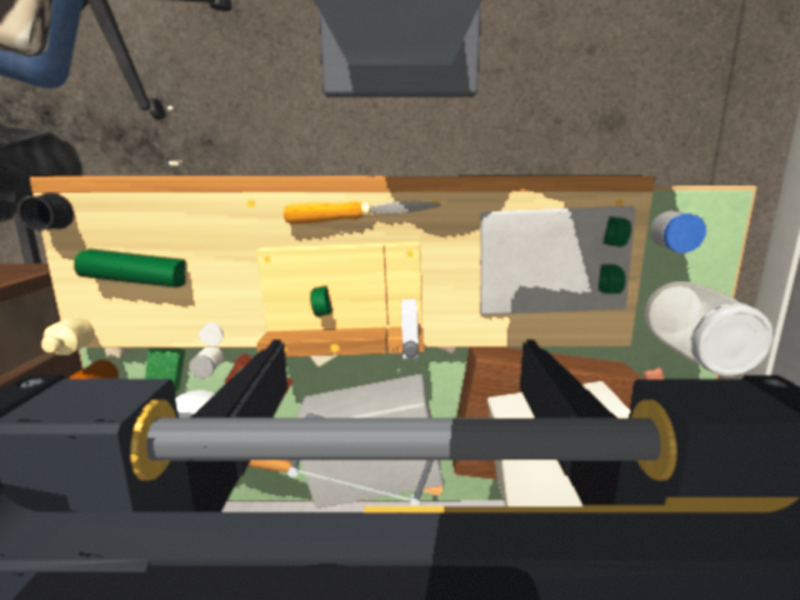

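The wrist view, in 800-wide pixels, shows:
- the slice at (320,300)
- the tube from (78,263) to (185,272)
- the bed front corners at (257,248) and (421,243)
- the stop at (409,328)
- the tray corners at about (481,212), (634,207) and (481,315)
- the weight at (68,335) and the loupe at (48,210)

```bash
python3 - <<'E'
from h import *; import pickle; from rig import sense
np.set_printoptions(precision=4,suppress=True)
s,c,im=pickle.load(open('w1.pkl','rb')); k=.7
for n,u,v,z in [("bedFR",257,248,.04),("bedFL",421,243,.04),("trayFR",481,212,.033),("trayFL",634,207,.033),("trayBR",481,315,.033),("tubeR",78,263,.045),("tubeL",185,272,.045),("loupe",45,208,.053),("weight",62,335,.05),("scrL",440,206,.03),("scrR",286,213,.04),("slotfront",385,244,.04)]:
    print(n,plane(c,u*k,v*k,z))
hsv=cv2.cvtColor(im,cv2.COLOR_RGB2HSV)
m=((hsv[...,0]>50)&(hsv[...,0]<90)&(hsv[...,1]>150)).astype(np.uint8)
m[270:]=0
n,l,st,ce=cv2.connectedComponentsWithStats(m)
for i in range(1,n):
    if st[i,4]>60:
        r=cv2.minAreaRect(np.argwhere(l==i)[:,::-1].astype(np.float32)); print(st[i],ce[i]/k,r,plane(c,*ce[i],.053))
E
```

```text
bedFR [ 0.4069 -0.1339  0.04  ]
bedFL [0.4023 0.0259 0.04  ]
trayFR [0.3733 0.084  0.033 ]
trayFL [0.3687 0.2317 0.033 ]
trayBR [0.4783 0.0889 0.033 ]
tubeR [ 0.4205 -0.3075  0.045 ]
tubeL [ 0.4296 -0.2048  0.045 ]
loupe [ 0.3671 -0.3219  0.053 ]
weight [ 0.4931 -0.3346  0.05  ]
scrL [0.3678 0.0444 0.03  ]
scrR [ 0.3733 -0.1032  0.04  ]
slotfront [ 0.4032 -0.0091  0.04  ]
[424 153  17  19 244] [617.0667 231.4871] ((432.2059326171875, 162.17649841308594), (14.55213737487793, 18.19017219543457), 14.03624439239502) [0.3896 0.2089 0.053 ]
[  53  176   75   24 1296] [129.817  267.2641] ((90.27439880371094, 187.03050231933594), (75.42474365234375, 17.669044494628906), 6.340191841125488) [ 0.4231 -0.253   0.053 ]
[420 186  17  18 251] [610.9391 278.691 ] ((428.0, 194.5), (16.0, 17.0), 0.0) [0.4351 0.2089 0.053 ]
[218 202  13  18 179] [319.8484 300.9816] ((223.7384490966797, 210.70770263671875), (17.190336227416992, 10.875518798828125), 74.74488067626953) [ 0.457 -0.073  0.053]
```

Call:
servo_tool:
  delta_pos:
    - [-17,-22,35]
    - [-34,-44,70]
    - [-52,-67,105]
    - [-52,-67,110]
    - [-52,-67,110]
    - [-52,-67,110]
  roll: [-1.8,-1.8,-1.8,-1.8,-1.8,-1.8]
  gripper: [1,0.6,0.5,0.5,0.5,0.5]

```text
clock: 2.62
ee_pos: [0.4596, -0.06, 0.1988]
tcp_rot: [180.0, -0.1, -178.4]
ft_force: [-0.5, 0.5, 0.8]
finger_gap: 0.708
grip_force: 0.0
```

```bash
python3 - <<'E'
from h import *; from rig import viewer,sense
import pickle
s=sense();c=viewer.calibration("wrist");im=viewer.grab_frame("wrist")
pickle.dump((s,c,im),open('w2.pkl','wb'))
cv2.imwrite('pics/w2.png',cv2.resize(im[80:320,100:420,::-1],(800,600),interpolation=cv2.INTER_CUBIC))
print(s['clock'],s['ee_pos'],s['tcp_rot'])
E
```

```text
2.6167 [ 0.45960911 -0.06001479  0.19877437] [ 1.79951303e+02 -1.25275668e-01 -1.78352019e+02]
```

View pics/w2.png

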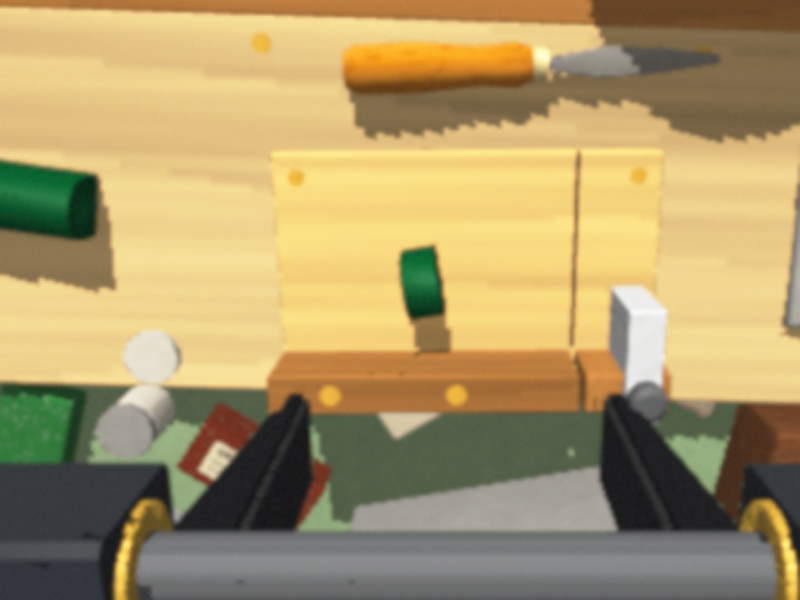

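The crop (2.5x, offset 100,80) shows the slice turned about 8° from the jig, with corners at (402,253), (434,246), (443,312) and (411,320). The stop's base front-left corner is at (612,288), the fence foot is at about (285–575,352), and the slot runs from (577,150) to (572,348).

```bash
cat >> h.py <<'E'
from scipy.optimize import minimize
def prism(x,y,z,yaw,L):
    a=np.linspace(0,np.pi,25); sec=np.vstack([[[-.0135,0],[.0135,0]],np.c_[.0135*np.cos(a),.0135+.0135*np.sin(a)]])
    P=np.vstack([np.c_[sec[:,0],np.full(len(sec),s*L/2),sec[:,1]] for s in(-1,1)])
    return P@Ro.from_euler('z',yaw,degrees=True).as_matrix().T+[x,y,z]
def green(im):
    h=cv2.cvtColor(im,cv2.COLOR_RGB2HSV); return ((h[...,0]>50)&(h[...,0]<90)&(h[...,1]>130)).astype(np.uint8)
def fit(views,p0,L,fixz=None,pad=12):
    def loss(q):
        q=np.array(q); z=fixz if fixz is not None else q[3]; e=0
        for c,im in views:
            h0=proj(c,prism(p0[0],p0[1],p0[3],p0[2],L)); x0,y0=np.floor(h0.min(0)-pad).astype(int); x1,y1=np.ceil(h0.max(0)+pad).astype(int)
            x0,y0=max(x0,0),max(y0,0); g=green(im)[y0:y1,x0:x1].astype(float); S=8
            h=cv2.convexHull(((proj(c,prism(q[0],q[1],z,q[2]*100,L))-[x0,y0]+.5)*S).astype(np.float32))
            m=np.zeros((g.shape[0]*S,g.shape[1]*S),np.uint8); cv2.fillConvexPoly(m,h.astype(int),1)
            m=cv2.resize(m.astype(np.float32),(g.shape[1],g.shape[0]),interpolation=cv2.INTER_AREA)
            e+=np.abs(m-g).sum()/g.sum()
        return e
    n=3 if fixz is not None else 4
    q0=np.array([p0[0],p0[1],p0[2]/100,p0[3]][:n]); sim=np.vstack([q0]+[q0+d for d in np.diag([.006,.006,.06,.006][:n])])
    r=minimize(loss,q0,method='Nelder-Mead',options=dict(initial_simplex=sim,xatol=1e-5,fatol=1e-5,maxiter=400)); q=r.x.copy(); q[2]*=100; return q,r.fun
E
python3 - <<'E'
from h import *; import pickle
np.set_printoptions(precision=4,suppress=True)
s1,c1,i1=pickle.load(open('w1.pkl','rb'));s2,c2,i2=pickle.load(open('w2.pkl','rb'))
print("slice both free z",fit([(c1,i1),(c2,i2)],[.457,-.073,9,.04],.015))
print("slice w2",fit([(c2,i2)],[.457,-.073,9,.04],.015,.04))
print("tube w1",fit([(c1,i1)],[.424,-.256,5,.026],.095,.026))
f=lambda u,v,z:plane(c2,100+u/2.5,80+v/2.5,z)
for n,u,v,z in [("bedFR",272,153,.04),("bedFL",662,150,.04),("fencefootR",285,352,.04),("fencefootL",570,352,.04),("slotF",577,150,.04),("slotB",572,348,.04),("stopbase",612,288,.04),("stoptop",627,318,.08),("stoptopback",627,395,.08),("fencetop front",285,378,.074)]: print(n,f(u,v,z))
E
```

```text
slice both free z (array([ 0.4623, -0.0745,  6.6343,  0.0188]), np.float64(0.755615976443769))
slice w2 (array([ 0.4568, -0.0728,  0.5287]), np.float64(0.37927431610942247))
tube w1 (array([ 0.4273, -0.2601, -4.828 ]), np.float64(0.2314275568181818))
bedFR [ 0.4081 -0.1346  0.04  ]
bedFL [0.4022 0.0234 0.04  ]
fencefootR [ 0.4929 -0.1317  0.04  ]
fencefootL [ 0.4893 -0.0079  0.04  ]
slotF [ 0.4033 -0.011   0.04  ]
slotB [ 0.4875 -0.0072  0.04  ]
stopbase [0.4602 0.008  0.04  ]
stoptop [0.4622 0.0062 0.08  ]
stoptopback [0.4932 0.0089 0.08  ]
fencetop front [ 0.4923 -0.1248  0.074 ]
```

```bash
python3 - <<'E'
s=open('h.py').read()
s=s.replace("h=cv2.cvtColor(im,cv2.COLOR_RGB2HSV); return ((h[...,0]>50)&(h[...,0]<90)&(h[...,1]>130)).astype(np.uint8)","a=im.astype(float); return ((a[...,1]>1.35*a[...,0]+3)&(a[...,1]>1.05*a[...,2])&(a[...,0]<75)).astype(np.uint8)")
open('h.py','w').write(s)
E
python3 - <<'E'
from h import *; import pickle
np.set_printoptions(precision=4,suppress=True)
s1,c1,i1=pickle.load(open('w1.pkl','rb'));s2,c2,i2=pickle.load(open('w2.pkl','rb'))
def show(c,im,p,L):
    h=proj(c,prism(p[0],p[1],p[3],p[2],L));a=h.min(0).astype(int)-6;b=h.max(0).astype(int)+6
    g=green(im)[a[1]:b[1],a[0]:b[0]];m=np.zeros(im.shape[:2],np.uint8);cv2.fillConvexPoly(m,cv2.convexHull(h.astype(np.float32)).astype(int),2)
    for r in g+m[a[1]:b[1],a[0]:b[0]]: print(''.join('.gm#'[v] for v in r))
q,e=fit([(c2,i2)],[.457,-.073,9,.04],.015,.04);print("slice w2",q,e);show(c2,i2,[*q,.04],.015)
print("slice both",fit([(c1,i1),(c2,i2)],[.457,-.073,9,.04],.015))
print("tube w1",fit([(c1,i1)],[.424,-.256,-5,.026],.095,.026))
E
```

```text
slice w2 [ 0.458  -0.0724  2.299 ] 0.3046875
............................
............................
............................
............................
............................
............................
.......mmmmmmmmmmmmmmmm.....
.......mmmmmmmmmmm#mmmm.....
......mmmmmm#######mmmm.....
......mm############mmm.....
......m#############mmm.....
......m#############mmm.....
......m#############mmm.....
......m#############mmm.....
......m#############mmm.....
......m##############mm.....
......m##############mm.....
......m##############mm.....
......m##############mm.....
......m##############mm.....
......m###############m.....
......m###############m.....
......mm##############m.....
......mm##############m.....
......mm##############m.....
......mm##############m.....
......mm##############m.....
......mm##############m.....
......mmm##############.....
......mmm##############.....
......mmm##############.....
......mmmm#############.....
......mmmm#############.....
.......mmm#########mmmm.....
.......mmmm##mmmmmmmmmm.....
.......mmmmmmmmmmmmmmmm.....
............................
............................
............................
............................
............................
slice both (array([ 0.4625, -0.0743,  9.0656,  0.0211]), np.float64(0.5961841591340252))
tube w1 (array([ 0.4276, -0.2617, -5.1657]), np.float64(0.18547727272727274))
```

Call:
servo_tool:
  delta_pos:
    - [2,-12,35]
    - [2,-12,70]
    - [2,-12,100]
    - [2,-12,120]
    - [2,-12,138]
    - [2,-12,152]
    - [2,-12,154]
    - [2,-12,154]
  roll: [-6,-8,-8,-8,-8,-8,-8,-8]
  gripper: [0.5,0.5,0.5,0.5,0.5,0.5,0.5,0.5]
  newtons: 10

```text
clock: 3.33
ee_pos: [0.459, -0.0719, 0.0465]
tcp_rot: [-180.0, 0.1, -170.3]
ft_force: [-0.3, 0.3, -0.3]
finger_gap: 0.5
grip_force: 0.0
```

Call:
servo_tool:
  delta_pos:
    - [0,0,0]
    - [0,0,0]
    - [0,0,0]
    - [0,0,0]
    - [0,0,0]
    - [0,0,0]
    - [0,0,0]
    - [0,0,0]
  roll: [0,0,0,0,0,0,0,0]
  gripper: [0.3,0.2,0.1,0.1,0.1,0.1,0.1,0.1]
  newtons: 10

```text
clock: 4.0
ee_pos: [0.4587, -0.0724, 0.0459]
tcp_rot: [-180.0, 0.0, -170.3]
ft_force: [-0.7, -0.0, 3.1]
finger_gap: 0.158
grip_force: 10.0
```

Call:
servo_tool:
  delta_pos:
    - [0,0,-25]
    - [0,0,-60]
    - [0,20,-75]
    - [0,60,-75]
    - [0,100,-75]
    - [0,140,-75]
    - [0,180,-75]
    - [0,200,-75]
  roll: [0,0,0,2,4,6,8,8]
  gripper: [0.1,0.1,0.1,0.1,0.1,0.1,0.1,0.1]

```text
clock: 4.67
ee_pos: [0.4235, 0.1279, 0.1203]
tcp_rot: [179.9, -0.0, -178.3]
ft_force: [-0.2, -0.5, 0.1]
finger_gap: 0.161
grip_force: 10.0
```

Call:
servo_tool:
  delta_pos:
    - [0,0,30]
    - [0,0,55]
    - [0,0,70]
    - [0,0,76]
    - [0,0,80]
    - [0,0,82]
    - [0,0,82]
  roll: [0,0,0,0,0,0,0]
  gripper: [0.1,0.1,0.1,0.1,0.1,0.1,0.1]

```text
clock: 5.25
ee_pos: [0.4257, 0.1249, 0.0393]
tcp_rot: [180.0, 0.1, -178.3]
ft_force: [-0.2, -0.2, -1.1]
finger_gap: 0.155
grip_force: 10.0
```

Call:
servo_tool:
  delta_pos:
    - [0,0,0]
    - [0,0,0]
    - [0,0,0]
    - [0,0,-20]
    - [0,0,-50]
    - [0,0,-90]
    - [0,0,-130]
    - [0,0,-170]
  roll: [0,0,0,0,0,0,0,0]
  gripper: [0.35,0.35,0.35,0.35,0.4,0.5,0.5,0.5]

```text
clock: 5.92
ee_pos: [0.4243, 0.1247, 0.2103]
tcp_rot: [180.0, 0.0, -178.3]
ft_force: [1.2, 0.2, 0.6]
finger_gap: 0.492
grip_force: 0.0
```

Call:
servo_tool:
  delta_pos:
    - [1,-40,0]
    - [2,-80,0]
    - [3,-120,0]
    - [4,-160,0]
    - [5,-200,0]
    - [6,-240,0]
    - [8,-280,0]
    - [10,-320,0]
  roll: [7,14,21,28,35,42,49,56]
  gripper: [0.5,0.5,0.5,0.5,0.5,0.5,0.5,0.5]

```text
clock: 6.58
ee_pos: [0.4238, -0.1974, 0.209]
tcp_rot: [180.0, 0.1, 125.3]
ft_force: [1.3, 0.2, -0.6]
finger_gap: 0.503
grip_force: 0.0
```

Call:
servo_tool:
  delta_pos:
    - [-15,-10,0]
    - [-30,-20,0]
    - [-45,-33,0]
    - [-50,-36,0]
    - [-50,-36,0]
    - [-50,-36,0]
    - [-50,-36,0]
    - [-50,-36,0]
  roll: [7,14,21,28,35,41,41,41]
  gripper: [0.6,0.7,0.7,0.7,0.7,0.7,0.7,0.7]

```text
clock: 7.25
ee_pos: [0.4241, -0.257, 0.2086]
tcp_rot: [180.0, 0.0, 84.8]
ft_force: [-0.9, 0.3, -0.1]
finger_gap: 0.698
grip_force: 0.0
```

```bash
python3 - <<'E'
from h import *; from rig import viewer,sense
import pickle
s=sense();c=viewer.calibration("wrist");im=viewer.grab_frame("wrist")
pickle.dump((s,c,im),open('w3.pkl','wb'))
sd=viewer.grab_frame("side")
cv2.imwrite('pics/w3.png',np.hstack([cv2.resize(im[:,:,::-1],(560,420)),sd[180:390,150:270,::-1].repeat(2,0).repeat(2,1)]))
print(s['clock'],s['ee_pos'],s['tcp_rot'],s['joints'])
E
```

```text
7.25 [ 0.42407251 -0.25698704  0.20860047] [1.79982745e+02 1.12223538e-02 8.48258319e+01] [-3.74210853e+01 -1.27044481e+01  1.14202162e+02 -2.90314646e-04
  7.84817040e+01 -3.22468610e+01]
```

View pics/w3.png

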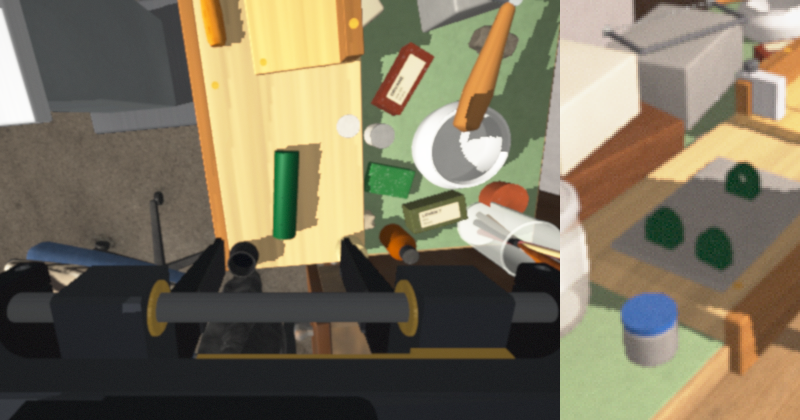

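The slice stands on the tray between the tray centre and the -y end. The tube spans (287,150) to (284,238) in the wrist view, with the loupe at (243,258), clear of it.

```bash
python3 - <<'E'
from h import *; import pickle
np.set_printoptions(precision=4,suppress=True)
s1,c1,i1=pickle.load(open('w1.pkl','rb'));s3,c3,i3=pickle.load(open('w3.pkl','rb'))
O=[]
for c,im,box in [(c1,i1,(45,165,140,215)),(c3,i3,(262,140,310,250))]:
    g=green(im); m=np.zeros_like(g); x0,y0,x1,y1=box; m[y0:y1,x0:x1]=g[y0:y1,x0:x1]
    pts=np.argwhere(m)[:,::-1].astype(np.float32); r=cv2.minAreaRect(pts); print(r)
    bp=cv2.boxPoints(r); O.append((c,*r[0]))
    e=bp[np.argsort(np.linalg.norm(bp-bp[0],axis=1))]; a=(e[0]+e[1])/2;b=(e[2]+e[3])/2
    A,B=plane(c,*a,.042),plane(c,*b,.042);print(A,B,"mid",(A+B)/2,"len",np.linalg.norm(A-B),"yaw",np.degrees(np.arctan2(-(B-A)[0]*np.sign((B-A)[1]),abs((B-A)[1]))))
print("tri",tri(O))
for z in(.026,): print("fit",fit([(c3,i3)],[.4265,-.2585,-5,z],.095,z))
E
```

```text
((90.66642761230469, 187.05764770507812), (76.45428466796875, 18.530900955200195), 6.581944942474365)
[ 0.4191 -0.312   0.042 ] [ 0.4318 -0.2076  0.042 ] mid [ 0.4254 -0.2598  0.042 ] len 0.1051167242372748 yaw -6.950662198823748
((285.2410583496094, 194.61563110351562), (22.55426597595215, 87.09603881835938), 1.3971810340881348)
[ 0.4219 -0.3104  0.042 ] [ 0.4327 -0.2135  0.042 ] mid [ 0.4273 -0.262   0.042 ] len 0.09741509166038137 yaw -6.330713581185808
tri (array([ 0.4267, -0.2613,  0.0391]), [np.float64(0.8603777026485643), np.float64(0.8603777026486481)])
fit (array([ 0.4275, -0.2617, -7.4882]), np.float64(0.15059857776617955))
```

Call:
servo_tool:
  delta_pos:
    - [-4,4,40]
    - [-4,4,80]
    - [-4,4,115]
    - [-4,4,145]
    - [-4,4,165]
    - [-4,4,176]
    - [-4,4,179]
    - [-4,4,179]
  roll: [1.3,1.3,1.3,1.3,1.3,1.3,1.3,1.3]
  gripper: [0.65,0.6,0.6,0.6,0.6,0.6,0.6,0.6]

```text
clock: 8.02
ee_pos: [0.4277, -0.2612, 0.0293]
tcp_rot: [-180.0, -0.0, 83.4]
ft_force: [-0.2, 0.1, 0.2]
finger_gap: 0.598
grip_force: 0.0
```

Call:
servo_tool:
  delta_pos:
    - [0,0,0]
    - [0,0,0]
    - [0,0,0]
    - [0,0,0]
    - [0,0,0]
    - [0,0,0]
    - [0,0,0]
    - [0,0,0]
  roll: [0,0,0,0,0,0,0,0]
  gripper: [0.4,0.3,0.2,0.2,0.2,0.2,0.2,0.2]
  newtons: 20

```text
clock: 8.68
ee_pos: [0.4281, -0.2616, 0.0301]
tcp_rot: [180.0, 0.0, 83.4]
ft_force: [-0.3, 0.1, 4.3]
finger_gap: 0.282
grip_force: 20.0
```

Call:
servo_tool:
  delta_pos:
    - [0,0,-25]
    - [0,0,-60]
    - [10,0,-70]
    - [45,1,-70]
    - [85,1,-70]
    - [125,2,-70]
    - [165,3,-70]
    - [200,3,-70]
  roll: [0,0,0,-2,-4,-6,-8.4,-8.4]
  gripper: [0.2,0.2,0.2,0.2,0.2,0.2,0.2,0.2]

```text
clock: 9.35
ee_pos: [0.4532, -0.0604, 0.0988]
tcp_rot: [-180.0, -0.0, 91.9]
ft_force: [-0.3, -0.1, -0.5]
finger_gap: 0.283
grip_force: 20.0
```

```bash
python3 - <<'E'
from h import *; from rig import viewer,sense
import pickle
s=sense();c=viewer.calibration("wrist");im=viewer.grab_frame("wrist")
pickle.dump((s,c,im),open('w4.pkl','wb'))
cv2.imwrite('pics/w4.png',cv2.resize(im[0:300,80:480,::-1],(800,600),interpolation=cv2.INTER_CUBIC))
print(s['clock'],s['ee_pos'],s['tcp_rot'],s['joints'])
E
```

```text
9.35 [ 0.45324034 -0.06042867  0.09880376] [-1.79997051e+02 -2.91026651e-02  9.18618790e+01] [-1.43434953e+01 -1.22226119e+01  1.24783002e+02  2.93685999e-02
  6.74505667e+01 -1.62166399e+01]
```

View pics/w4.png

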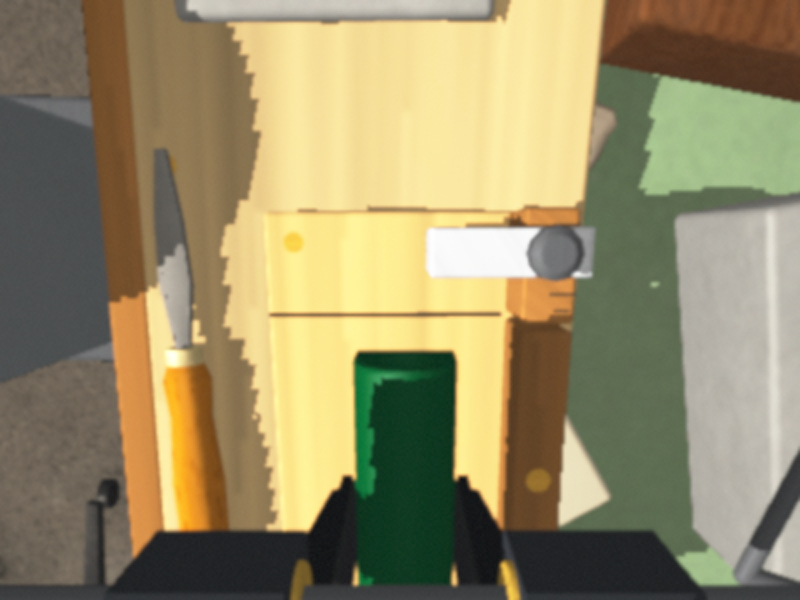

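The tube hangs level and parallel in the grip, its end edge at (357–455,352). The stop's -y edge is at (427–590,276), the slot at (270–500,314) and the fence foot at about x=503.

```bash
python3 - <<'E'
from h import *; import pickle
np.set_printoptions(precision=4,suppress=True)
s,c,im=pickle.load(open('w4.pkl','rb'))
f=lambda u,v,z:plane(c,80+u/2,v/2,z)
for n,u,v,z in [("stopedge top L",427,276,.08),("stopedge top R",530,276,.08),("slotL",270,314,.04),("slotR",500,314,.04),("footslot",500,330,.04),("foot2",499,480,.04),("fencetop hi",511,330,.074),("fencetop lo",508,480,.074),("tubeendL",356,362,.1085),("tubeendR",455,362,.1085),("tubeendtop",405,352,.115),("bedbackL",266,212,.04),("bedfront lo",276,500,.04)]: print(n,f(u,v,z))
E
```

```text
stopedge top L [0.4578 0.0065 0.08  ]
stopedge top R [0.4877 0.0075 0.08  ]
slotL [ 0.4038 -0.0111  0.04  ]
slotR [ 0.486  -0.0084  0.04  ]
footslot [ 0.4864 -0.0141  0.04  ]
foot2 [ 0.4904 -0.0718  0.04  ]
fencetop hi [ 0.4845 -0.0092  0.074 ]
fencetop lo [ 0.4874 -0.0584  0.074 ]
tubeendL [ 0.4395 -0.0139  0.1085]
tubeendR [ 0.4649 -0.013   0.1085]
tubeendtop [ 0.4519 -0.0097  0.115 ]
bedbackL [0.4033 0.0237 0.04  ]
bedfront lo [ 0.4044 -0.083   0.04  ]
```

Call:
servo_tool:
  delta_pos:
    - [8,0,0]
    - [16,0,10]
    - [16,0,25]
    - [16,0,40]
    - [16,0,46]
    - [16,0,46]
    - [16,0,46]
  roll: [0,0,0,0,0,0,0]
  gripper: [0.2,0.2,0.2,0.2,0.2,0.2,0.2]

```text
clock: 9.98
ee_pos: [0.4528, -0.0474, 0.0528]
tcp_rot: [-179.9, -0.0, 91.7]
ft_force: [-0.2, 0.1, -0.8]
finger_gap: 0.28
grip_force: 20.0
```

Call:
servo_tool:
  delta_pos:
    - [0,0,3]
    - [0,0,6]
    - [0,0,8]
    - [0,0,8.5]
    - [0,0,8.5]
  roll: [0,0,0,0,0]
  gripper: [0.2,0.2,0.2,0.2,0.2]

```text
clock: 10.4
ee_pos: [0.4533, -0.047, 0.0449]
tcp_rot: [180.0, 0.0, 91.8]
ft_force: [0.1, -0.7, -1.3]
finger_gap: 0.282
grip_force: 20.0
```

Call:
servo_tool:
  delta_pos:
    - [0,0,0]
    - [0,0,0]
    - [0,0,0]
    - [0,0,0]
    - [0,0,-20]
    - [0,0,-45]
    - [0,0,-65]
    - [0,0,-65]
  roll: [0,0,0,0,0,0,0,0]
  gripper: [0.36,0.36,0.36,0.36,0.36,0.36,0.2,0]

```text
clock: 11.07
ee_pos: [0.4564, -0.0476, 0.1147]
tcp_rot: [179.5, 0.1, 91.8]
ft_force: [1.0, -0.1, 1.1]
finger_gap: 0.273
grip_force: 0.0
```

```bash
python3 - <<'E'
from h import *; from rig import viewer,sense
import pickle
s=sense();c=viewer.calibration("wrist");im=viewer.grab_frame("wrist")
pickle.dump((s,c,im),open('w5.pkl','wb'))
cv2.imwrite('pics/w5.png',cv2.resize(im[0:300,80:480,::-1],(800,600),interpolation=cv2.INTER_CUBIC))
print(s['clock'],s['ee_pos'],s['tcp_rot'],s['finger_gap'])
E
```

```text
11.0667 [ 0.45643771 -0.04761067  0.11472776] [1.79517939e+02 1.21945845e-01 9.17846063e+01] 0.27253332672228625
```

View pics/w5.png

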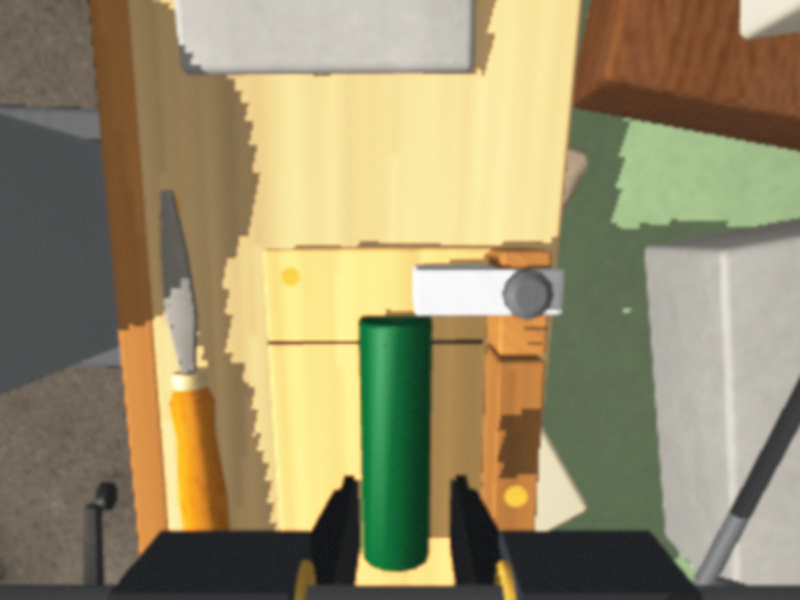

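The tube lies parallel on the bed, end edge at (360–431,322), and the stop's face edge is at y≈316, so it sits just short of the stop. I'll take the closed fingers to its front side.

Call:
servo_tool:
  delta_pos:
    - [0,-20,0]
    - [0,-41,0]
    - [0,-41,0]
    - [0,-41,25]
    - [0,-41,50]
    - [0,-41,62]
    - [0,-41,62]
    - [0,-41,62]
  roll: [0,0,0,0,0,0,0,0]
  gripper: [0,0,0,0,0,0,0,0]

```text
clock: 11.78
ee_pos: [0.4113, -0.0479, 0.0465]
tcp_rot: [-179.8, -0.1, 91.8]
ft_force: [-0.4, -0.6, -0.1]
finger_gap: 0.002
grip_force: 0.0
```

```bash
python3 - <<'E'
from h import *; import pickle; from rig import sense
np.set_printoptions(precision=4,suppress=True)
s,c,im=pickle.load(open('w5.pkl','rb'))
f=lambda u,v,z:plane(c,80+u/2,v/2,z)
for n,u,v,z in [("stopedge top L",416,315,.08),("stopedge top R",500,316,.08),("tubeendL",360,323,.0535),("tubeendR",431,323,.0535),("side L lo",360,480,.0535),("side R lo",430,480,.0535),("foot",481,342,.04),("foot",480,520,.04),("slotL",270,342,.04)]: print(n,f(u,v,z))
s=sense();print(s['ee_pos'],s['ft_force'],s['finger_gap'])
E
```

```text
stopedge top L [0.4591 0.006  0.08  ]
stopedge top R [0.486  0.0065 0.08  ]
tubeendL [ 0.4397 -0.0008  0.0535]
tubeendR [ 0.4654 -0.      0.0535]
side L lo [ 0.4405 -0.0618  0.0535]
side R lo [ 0.4677 -0.061   0.0535]
foot [ 0.4859 -0.0086  0.04  ]
foot [ 0.4904 -0.0838  0.04  ]
slotL [ 0.4043 -0.0111  0.04  ]
[ 0.4113 -0.0479  0.0465] [-0.3701 -0.6287 -0.1058] 0.0017253429549533715
```

Call:
servo_tool:
  delta_pos:
    - [0,8,0]
    - [0,14,0]
    - [0,18,0]
    - [0,22,0]
    - [0,25,0]
    - [0,28,0]
    - [0,30,0]
    - [0,32,0]
  roll: [0,0,0,0,0,0,0,0]
  gripper: [0,0,0,0,0,0,0,0]

```text
clock: 12.45
ee_pos: [0.4445, -0.0472, 0.048]
tcp_rot: [-180.0, -0.0, 91.8]
ft_force: [-0.6, -0.6, -0.4]
finger_gap: 0.007
grip_force: 0.1
```

Call:
servo_tool:
  delta_pos:
    - [0,1,0]
    - [0,2,0]
    - [0,3,0]
    - [0,4,0]
    - [0,4,0]
  roll: [0,0,0,0,0]
  gripper: [0,0,0,0,0]

```text
clock: 12.87
ee_pos: [0.4484, -0.0471, 0.0479]
tcp_rot: [180.0, 0.0, 91.8]
ft_force: [0.4, -0.5, 0.0]
finger_gap: 0.006
grip_force: 0.0
```

Call:
servo_tool:
  delta_pos:
    - [0,1,0]
    - [0,2,0]
    - [0,3,0]
    - [0,3,0]
  roll: [0,0,0,0]
  gripper: [0,0,0,0]

```text
clock: 13.2
ee_pos: [0.4514, -0.047, 0.048]
tcp_rot: [180.0, 0.0, 91.8]
ft_force: [-0.7, 0.5, 0.2]
finger_gap: 0.007
grip_force: 0.0
```

Call:
servo_tool:
  delta_pos:
    - [0,1,0]
    - [0,2,0]
    - [0,3,0]
    - [0,3,0]
  roll: [0,0,0,0]
  gripper: [0,0,0,0]

```text
clock: 13.53
ee_pos: [0.4545, -0.0469, 0.048]
tcp_rot: [180.0, 0.0, 91.8]
ft_force: [0.5, -0.2, -1.0]
finger_gap: 0.004
grip_force: 0.0
```

```bash
python3 - <<'E'
from h import *; from rig import viewer,sense
import pickle
s=sense();c=viewer.calibration("wrist");im=viewer.grab_frame("wrist")
pickle.dump((s,c,im),open('w6.pkl','wb'))
cv2.imwrite('pics/w6.png',cv2.resize(im[0:300,80:480,::-1],(800,600),interpolation=cv2.INTER_CUBIC))
print(s['clock'],s['ee_pos'],s['ft_force'])
E
```

```text
13.5333 [ 0.45445439 -0.0469461   0.04796381] [ 0.50234512 -0.21612028 -0.98231929]
```

View pics/w6.png

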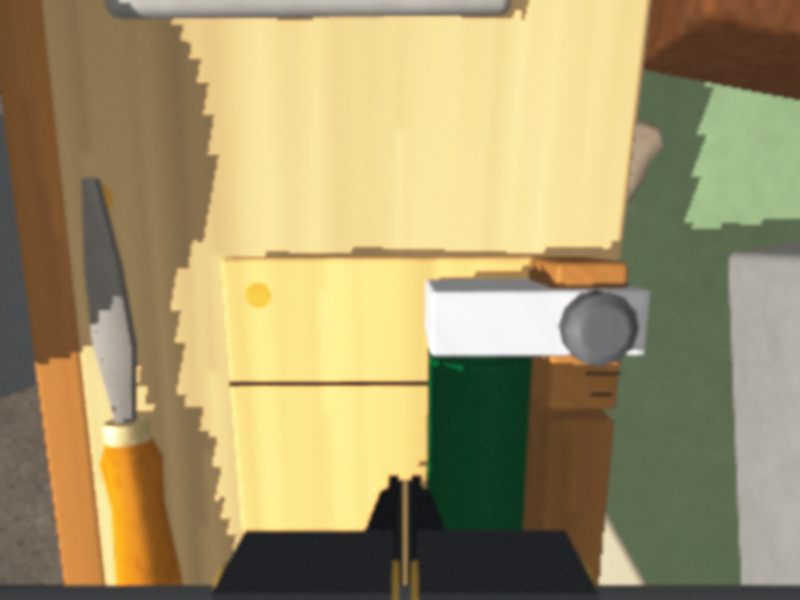

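The tube's right side (x≈528) is nearly at the fence, and the tapered fingertips touch its left side at about x=428. I'll keep pushing until the force rises.

Call:
servo_tool:
  delta_pos:
    - [0,0.7,0]
    - [0,1.4,0]
    - [0,2,0]
    - [0,2,0]
  roll: [0,0,0,0]
  gripper: [0,0,0,0]

```text
clock: 13.92
ee_pos: [0.4552, -0.0469, 0.0478]
tcp_rot: [-179.8, -0.0, 91.8]
ft_force: [-5.0, -0.0, 3.4]
finger_gap: 0.004
grip_force: 3.1
```

Call:
servo_tool:
  delta_pos:
    - [0,-6,0]
    - [0,-14,0]
    - [0,-14,-30]
    - [0,-14,-50]
    - [-35,0,-50]
    - [-73,11,-50]
    - [-76,12,-50]
    - [-76,12,-50]
  roll: [0,0,0,0,0,0,0,0]
  gripper: [0,0,0,0,0,0,0,0]

```text
clock: 14.58
ee_pos: [0.4708, -0.124, 0.0983]
tcp_rot: [179.9, 0.0, 91.6]
ft_force: [0.3, 0.5, -0.6]
finger_gap: 0.008
grip_force: 0.0
```

Call:
servo_tool:
  delta_pos:
    - [0,0,20]
    - [0,0,40]
    - [0,0,48]
    - [0,0,48]
    - [3,0,48]
    - [6,0,48]
    - [9,0,48]
    - [9,0,48]
  roll: [0,0,0,0,0,0,0,0]
  gripper: [0,0,0,0,0,0,0,0]

```text
clock: 15.25
ee_pos: [0.471, -0.113, 0.051]
tcp_rot: [179.9, 0.0, 91.8]
ft_force: [1.1, 0.8, -0.3]
finger_gap: 0.005
grip_force: 0.0
```

Call:
servo_tool:
  delta_pos:
    - [3,0,0]
    - [6,0,0]
    - [8,0,0]
    - [10,0,0]
    - [11,0,0]
    - [12,0,0]
    - [12,0,0]
  roll: [0,0,0,0,0,0,0]
  gripper: [0,0,0,0,0,0,0]

```text
clock: 15.83
ee_pos: [0.4699, -0.1013, 0.0499]
tcp_rot: [-180.0, -0.0, 91.8]
ft_force: [-1.0, 0.9, 0.2]
finger_gap: 0.007
grip_force: 0.0
```

Call:
servo_tool:
  delta_pos:
    - [1,0,0]
    - [2,0,0]
    - [3,0,0]
    - [3,0,0]
  roll: [0,0,0,0]
  gripper: [0,0,0,0]

```text
clock: 16.17
ee_pos: [0.4703, -0.101, 0.0505]
tcp_rot: [180.0, 0.3, 91.9]
ft_force: [-1.1, -8.8, -0.5]
finger_gap: 0.006
grip_force: 4.8
```

Call:
servo_tool:
  delta_pos:
    - [-6,0,0]
    - [-12,0,-5]
    - [-12,-5,-40]
    - [-12,-22.5,-48]
    - [20,-22.5,-48]
    - [49,-22.5,-48]
    - [49,-22.5,-30]
    - [49,-22.5,-20]
  roll: [0,0,0,0,0,0,0,0]
  gripper: [0,0,0,0,0,0,0,0]

```text
clock: 16.83
ee_pos: [0.4458, -0.0493, 0.0697]
tcp_rot: [180.0, -0.0, 91.9]
ft_force: [-1.0, 0.3, 0.2]
finger_gap: 0.004
grip_force: 0.0
```

Call:
servo_tool:
  delta_pos:
    - [0,0,0]
    - [0,0,0]
    - [0,0,0]
  roll: [0,0,0]
  gripper: [0,0,0]

```text
clock: 17.08
ee_pos: [0.4461, -0.0507, 0.0702]
tcp_rot: [-180.0, -0.0, 91.7]
ft_force: [-0.3, 0.4, 0.2]
finger_gap: 0.01
grip_force: 0.0
```

```bash
python3 - <<'E'
from h import *; from rig import viewer,sense
import pickle
np.set_printoptions(precision=4,suppress=True)
s=sense();c=viewer.calibration("wrist");im=viewer.grab_frame("wrist")
pickle.dump((s,c,im),open('w7.pkl','wb'))
cv2.imwrite('pics/w7.png',cv2.resize(im[0:300,80:480,::-1],(800,600),interpolation=cv2.INTER_CUBIC))
print(s['clock'],s['ee_pos'],s['ft_force'])
P=np.array([[.488,.0065,.08],[.46,.006,.08],[.475,.0065,.067],[.475,.0065,.0535]]);p=proj(c,P);print(p)
g=green(im).astype(int)
for u in p[2:3,0].astype(int)+np.array([-8,0,8]): print(u,[''.join(map(str,g[120:240,u]))],im[130:200:4,u].tolist())
E
```

```text
17.0833 [ 0.4461 -0.0507  0.0702] [-0.261   0.4053  0.1882]
[[368.3337 163.5506]
 [312.782  162.8339]
 [338.2015 159.4331]
 [334.2684 156.4542]]
330 ['000000000000000000000000000000000000000000001111111111111111111111111111111111111111111111111111111111111111111111111111'] [[154, 129, 99], [195, 196, 194], [248, 248, 248], [248, 248, 248], [248, 248, 248], [249, 249, 249], [248, 248, 248], [248, 248, 248], [181, 196, 185], [56, 142, 87], [45, 129, 78], [15, 56, 33], [16, 56, 33], [14, 58, 32], [15, 58, 33], [9, 55, 31], [14, 57, 32], [16, 57, 34]]
338 ['000000000000000000000000000000000000000000001111111111111111111111111111111111111111111111111111111111111111111111111111'] [[149, 127, 98], [199, 198, 197], [249, 249, 249], [249, 249, 249], [249, 248, 248], [247, 247, 247], [247, 247, 247], [247, 247, 247], [172, 184, 174], [16, 96, 51], [19, 96, 52], [16, 58, 34], [16, 58, 34], [12, 58, 32], [16, 57, 32], [19, 59, 34], [16, 58, 34], [16, 58, 34]]
346 ['000000000000000000000000000000000000000000001111111111111111111111111111111111111111111111111111111111111111111111111111'] [[147, 127, 98], [199, 200, 200], [249, 249, 249], [248, 248, 248], [248, 249, 248], [248, 248, 248], [248, 248, 248], [248, 247, 247], [169, 176, 170], [13, 69, 36], [16, 68, 37], [13, 55, 32], [12, 54, 31], [8, 53, 27], [13, 55, 32], [11, 55, 32], [13, 55, 31], [14, 54, 31]]
```

View pics/w7.png

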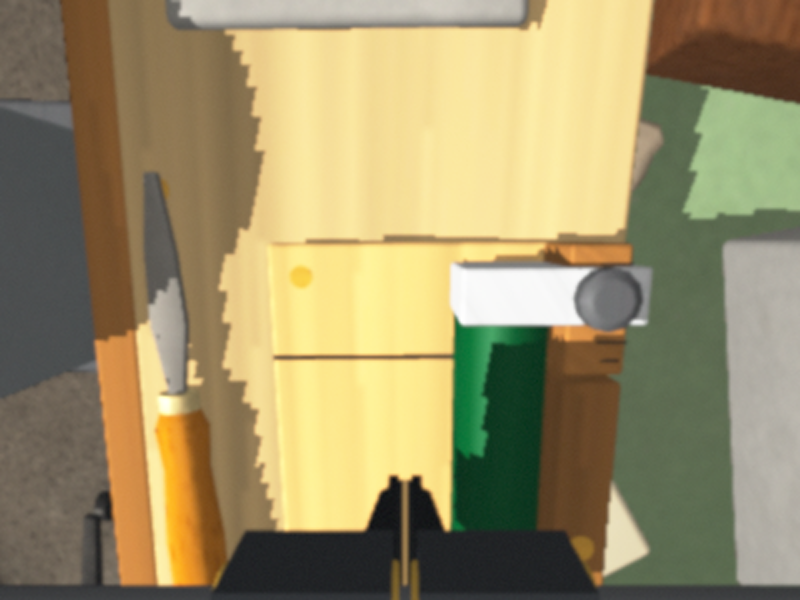

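The stop's edge meets the tube end at (455–548,325) with no gap, and the tube lies closed up along the fence. The fingertips at (405,478) are in front of it, above bed height. Now the diagonal push.

Call:
servo_tool:
  delta_pos:
    - [0,4,3]
    - [0,8,5.5]
    - [0,10,7]
    - [0,12,8.2]
    - [0,13,9]
    - [0,13,9]
  roll: [0,0,0,0,0,0]
  gripper: [0,0,0,0,0,0]

```text
clock: 17.63
ee_pos: [0.4589, -0.0498, 0.0607]
tcp_rot: [-180.0, -0.0, 91.8]
ft_force: [-0.3, -0.5, -0.4]
finger_gap: 0.003
grip_force: 0.0
```

Call:
servo_tool:
  delta_pos:
    - [0,0.8,0.5]
    - [0,1.6,1]
    - [0,2.4,1.5]
    - [0,2.4,1.5]
  roll: [0,0,0,0]
  gripper: [0,0,0,0]

```text
clock: 17.97
ee_pos: [0.4594, -0.0497, 0.0602]
tcp_rot: [-179.7, -0.0, 91.8]
ft_force: [-10.7, 0.5, 12.0]
finger_gap: 0.005
grip_force: 7.7
```

Call:
servo_tool:
  delta_pos:
    - [0,0.5,0]
    - [0,1,0]
    - [0,1.2,0]
    - [0,1.2,0]
    - [0,1.2,0]
    - [0,1.2,0]
  roll: [0,0,0,0,0,0]
  gripper: [0,0,0,0,0,0]

```text
clock: 18.47
ee_pos: [0.4595, -0.0497, 0.0601]
tcp_rot: [-179.5, -0.0, 91.8]
ft_force: [-14.1, -0.7, 14.9]
finger_gap: 0.0
grip_force: 9.8
```

```bash
python3 - <<'E'
from h import *; from rig import viewer,sense
import pickle
np.set_printoptions(precision=4,suppress=True)
s=sense();c=viewer.calibration("wrist");im=viewer.grab_frame("wrist")
print(s['clock'],s['ee_pos'],s['ft_force'],s['torque'])
g=green(im)
# tube's visible sides and stop edge: row-wise extent and column-wise start, then positions
for v in (190,220,240):
    u=np.where(g[v,250:400])[0]+250; print(v,plane(c,u.min(),v,.0535),plane(c,u.max()+1,v,.0535))
for u in (320,335): 
    v=np.where(g[140:240,u])[0].min()+140; print("stop/tube edge @z.08",plane(c,u,v,.08))
E
```

```text
18.4667 [ 0.4595 -0.0497  0.0601] [-14.0594  -0.6905  14.8601] [-0.1245  2.5993  0.0159]
190 [ 0.4612 -0.0111  0.0535] [ 0.4873 -0.0102  0.0535]
220 [ 0.4619 -0.029   0.0535] [ 0.4875 -0.0281  0.0535]
240 [ 0.4641 -0.0414  0.0535] [ 0.4884 -0.0405  0.0535]
stop/tube edge @z.08 [0.476  0.0061 0.08  ]Traceback (most recent call last):
  File "<stdin>", line 11, in <module>
    return umr_minimum(a, axis, None, out, keepdims, initial, where)
ValueError: zero-size array to reduction operation minimum which has no identity
```

```bash
python3 -c "
from rig import env
print(env.finish_job())"
```

```text
the job is handed in; nothing more can be done
None
```

I moved the slice to the steel tray and seated the tube on the bed against the fence and length stop. The job is handed in (no verdict returned), with the fingertips pressing diagonally at about 14 N into the fence and 15 N down, about 40 mm from the slot.

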